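# Fetch the boxed-in sample for inspection and restock the rack

### The job

The orange sample box is hemmed in by three bottles in the rack: first stand all three bottles on the green mat, then set the orange box squarely inside the corner marks of the black loading stage, and only after that put every bottle back on the pad of its own cap colour, centred on it. Keep the bottles upright, set things down rather than dropping them, and leave the grey box alone.

Things in the scene. Friction and masses are not known exactly. Their poses are not given: they have to be found in the camera images.
- center_red (a point): upright bottle, 130 mm tall: straight grey body, 50 mm across up to height 95 mm with a red band, then a shoulder and a red cap 36 mm across; about 0.22 kg. Point: on its axis, half-way up (65 mm above its foot); z is up the bottle, yaw means nothing.
- center_blue (a point): upright bottle, 130 mm tall: straight grey body, 50 mm across up to height 95 mm with a blue band, then a shoulder and a blue cap 36 mm across; about 0.22 kg. Point: on its axis, half-way up (65 mm above its foot); z is up the bottle, yaw means nothing.
- center_white (a point): upright bottle, 130 mm tall: straight grey body, 50 mm across up to height 95 mm with a white band, then a shoulder and a white cap 36 mm across; about 0.22 kg. Point: on its axis, half-way up (65 mm above its foot); z is up the bottle, yaw means nothing.
- orange_box_center (a point): square box, 56 x 56 mm, 40 mm tall, black with an orange lid, about 0.14 kg. Starts on the floor (4 mm above the table) of a rack, a bottle 10 mm from each of its y sides, one 8 mm in front (-x side), the rack's clear back wall 8 mm behind (+x; its top 45 mm above the table). Point: its centre, half-way up; x, y along its sides, y along the row of the two flanking bottles.
- pad_red: flat round red pad, 64 mm across, 2 mm thick, fixed on the rack's floor; home of the red-capped bottle, which starts on it. Origin: centre of its underside, 4 mm above the table; the bottle stands on the pad's top, 6 mm above the table.
- pad_blue: flat round blue pad, 64 mm across, 2 mm thick, fixed on the rack's floor; home of the blue-capped bottle, which starts on it. Origin: centre of its underside, 4 mm above the table; the bottle stands on the pad's top, 6 mm above the table.
- pad_white: flat round white pad, 64 mm across, 2 mm thick, fixed on the rack's floor; home of the white-capped bottle, which starts on it. Origin: centre of its underside, 4 mm above the table; the bottle stands on the pad's top, 6 mm above the table.
- mat: green rectangular parking mat, 280 mm (its x) by 110 mm (its y), 3 mm thick, fixed flat on the table, empty at the start; the side area. Origin: centre of its underside, at table height.
- nest (a point): centre of the square place on the loading stage: a fixed low table with a black top 150 x 150 mm, its top 34 mm above the work table, with four white corner marks around a 64 mm square. Point: on the top surface, in the middle of the marks; x, y along the sides of the marked square.
- grey_box_center (a point): another sample box of the same shape (56 x 56 x 40 mm) but with a grey lid, on the table near the robot; it is to be left alone. Point: its centre, half-way up.
Mind the look-alikes: they are no part of the job. Leave any yellow look-alike of the part that bears center_white alone.

How it is judged (in metres and radians):
On the way, in this order (a step that is already met when the one before it is completed fails the run):
1. all three bottles stand upright on the green mat while the orange box is still in its place (x of center_red in the frame of mat between -0.14 and 0.14 m and y of center_red in the frame of mat between -0.055 and 0.055 m and z of center_red in the frame of mat between 0.06 and 0.075 m and angle between each of center_red, center_blue, center_white's own z axis and vertical below 0.15 rad and x of center_blue in the frame of mat between -0.14 and 0.14 m and y of center_blue in the frame of mat between -0.055 and 0.055 m and z of center_blue in the frame of mat between 0.06 and 0.075 m and x of center_white in the frame of mat between -0.14 and 0.14 m and y of center_white in the frame of mat between -0.055 and 0.055 m and z of center_white in the frame of mat between 0.06 and 0.075 m and distance of orange_box_center from where it was at the start of the episode below 0.02 m), for 0.2 s.
2. the orange box sits square in the marks of the loading stage, the bottles still on the mat (horizontal distance between orange_box_center and nest below 0.012 m and z of orange_box_center in the frame of nest between 0.014 and 0.026 m and angle between orange_box_center's own z axis and vertical below 0.1 rad and (angle between the x axis of orange_box_center and the x axis of nest, either way round below 0.2 rad or angle between the x axis of orange_box_center and the y axis of nest, either way round below 0.2 rad) and x of center_red in the frame of mat between -0.14 and 0.14 m and y of center_red in the frame of mat between -0.055 and 0.055 m and z of center_red in the frame of mat between 0.06 and 0.075 m and angle between each of center_red, center_blue, center_white's own z axis and vertical below 0.15 rad and x of center_blue in the frame of mat between -0.14 and 0.14 m and y of center_blue in the frame of mat between -0.055 and 0.055 m and z of center_blue in the frame of mat between 0.06 and 0.075 m and x of center_white in the frame of mat between -0.14 and 0.14 m and y of center_white in the frame of mat between -0.055 and 0.055 m and z of center_white in the frame of mat between 0.06 and 0.075 m), for 0.2 s.
At the end, for the whole second after the job is handed in: Each bottle stands upright on the pad of its colour, its axis within 12 mm of the pad's centre; the orange box lies flat on the loading stage, its centre within 12 mm of the marked centre and its sides within 0.2 rad of the marks (any quarter turn); all at rest (horizontal distance between center_red and pad_red below 0.012 m and z of center_red in the frame of pad_red between 0.061 and 0.073 m and angle between each of center_red, center_blue, center_white, orange_box_center's own z axis and vertical below 0.1 rad and horizontal distance between center_blue and pad_blue below 0.012 m and z of center_blue in the frame of pad_blue between 0.061 and 0.073 m and horizontal distance between center_white and pad_white below 0.012 m and z of center_white in the frame of pad_white between 0.061 and 0.073 m and horizontal distance between orange_box_center and nest below 0.012 m and z of orange_box_center in the frame of nest between 0.014 and 0.026 m and (angle between the x axis of orange_box_center and the x axis of nest, either way round below 0.2 rad or angle between the x axis of orange_box_center and the y axis of nest, either way round below 0.2 rad) and linear speed of each of bottle_red, bottle_blue, bottle_white, orange_box below 0.02 m/s); the robot touches nothing.
It fails at once if a bottle is tipped over (more than 0.6 rad) (angle between any of center_red, center_blue, center_white's own z axis and vertical above 0.6 rad).
It fails at once if a bottle or the orange box is dropped (falls free of the fingers faster than 0.7 m/s, about 25 mm) ((contact force between the fingers and bottle_red below 0.01 N and linear speed of bottle_red above 0.7 m/s) or (contact force between the fingers and bottle_blue below 0.01 N and linear speed of bottle_blue above 0.7 m/s) or (contact force between the fingers and bottle_white below 0.01 N and linear speed of bottle_white above 0.7 m/s) or (contact force between the fingers and orange_box below 0.01 N and linear speed of orange_box above 0.7 m/s)).
It fails at once if the grey box is moved more than 20 mm (distance of grey_box_center from where it was at the start of the episode above 0.02 m).
It also fails if it takes over 128 s, if anything falls off the work surface, if the arm or the gripper's body presses on something with over 40 N, if the wrist force passes 120 N, or if a joint passes its speed limit or range.

### The arm

A 7-joint arm with a two-finger parallel gripper is mounted at the origin on the work surface. World frame = base frame: x ahead of the robot, y to its left, z up, the work surface at z = 0. Lengths are in m, angles in degrees, forces in N, time in s.
With the tool pointing down it reaches from about 0.35 to 0.775 m from the base axis. Payload 3.1 kg.
Tool frame: the origin (TCP) lies on the centre line of the jaws, within the pads' length; the fingertips stand 17 mm ahead of it and the grasp point (between the pads) lies 2 mm behind it (robot.tip_reach is the distance from the TCP to the fingertips, in m); z points along the fingers, y is the direction in which the jaws open and shut (so a half turn about z gives the same grasp; the last joint's range is limited). The gripper opens to 85 mm and grips with 20 to 120 N. Pads are 22 mm wide; open, the fingers measure 114 mm over their backs; the gripper's body (76 mm by 85 mm) begins 54 mm behind the grasp point. The pads swing forward as they close: fully open they stand 13 mm farther back than shut.
Start: joints at [-76.301, 17.813, 0.802, 86.603, -0.252, 75.585, -1.558], TCP at [0.152, 0.528, 0.248] pointing down, gripper open.
Joint ranges: [-154.91, 154.91], [-16.99, 109.72], [-72.82, 74.43], [7.12, 147.25], [-82.49, 262.49], [11.32, 116.49], [-174.64, 174.64]. Speed limits (degrees/s): [159.86, 159.86, 180, 180, 180, 180, 180].

### API

Orientations are given as [roll, pitch, yaw] about the fixed x, y, z axes, in that order (R = Rz(yaw) Ry(pitch) Rx(roll)).
In Python, from station import robot, fingers, vision, workorder, recognise gives the robot as it stands. Calls block until the motion is done:
- robot.move_to(position, orientation): joint-space move of the TCP to a pose.
- robot.line_to(position, orientation=None, velocity=0.15, f_stop=None): straight line of the TCP; orientation=None keeps the orientation; velocity is the mean speed in m/s. With f_stop (N) it stops when the force on the tool has changed by that much, and returns True; else False.
- robot.move_j(angles): joint-space move.
- fingers.gripper_to(opening, force=None): opening from 0.0 (shut) to 1.0 (fully open); force is the grip in N (None keeps the last); returns when the fingers have stopped.
- robot.pause(seconds).
- robot.inverse_kinematics(position, orientation): joint angles nearest the present ones, or None.
- vision.grab_frame(name): name is "side" or "top" or "wrist"; returns the picture (400x640x3 uint8, red, green, blue); there is no depth.
- vision.calibration(name): a dict with "mtx" (3x3 intrinsics, pixels), "extrinsics" (4x4, takes a point from world to camera coordinates); the wrist camera has in their place "T_tool_cam" (4x4, takes a point from camera to tool coordinates, whose origin is the TCP and whose axes are the flange's). Camera axes: x right, y up, looking along -z (the intrinsics and any distortion apply to the point x, -y, -z); pixel columns grow to the right and rows downward; lengths in m; the calibration is good to about 2 mm. A picture is of the moment at which its call begins: read the wrist's pose just before it. calibration takes no time and is no camera call.
A pose or a line that the arm cannot do raises robot.PlanningError and nothing moves.
- workorder.close_job(): hands the job in, once; it reports no verdict.
Trained networks look in the newest picture that a camera, given by its name, has taken for a name from the list of things; names that differ only in an ending like _2 or _b are one class to them, and where a whole thing is asked for, a point or a joint stands for the part that bears it (a point fixed in the world has none). Each returns a list of dicts, best first, with "p" (0 to 1); they miss things now and then, are a little off and sometimes report something else, mostly with a low value. They report only what shows in the picture. A call takes as long as a camera call. They do not tell look-alikes from the thing itself.
- recognise(label, camera): "rect" ([centre column, centre row, width, height] in pixels, round what is visible of it).
Readings, each from a call of its own:
- robot.current_time_s(): time.
- robot.current_joint_positions(): joint angles.
- robot.current_dq(): joint speeds.
- robot.current_joint_torque(): joint torques, N m.
- robot.current_tool_pos(): TCP position.
- robot.current_eef_rot(): TCP orientation.
- robot.current_contact_force(): force on the tool from outside, world axes, zero at the start.
- robot.current_torque(): the same for the moment, N m.
- robot.current_finger_gap(): opening from 0.0 (shut) to 1.0 (fully open).
Only numpy, scipy, OpenCV 4.12 (cv2) and the standard library are available. Lean on these libraries where they do the work, as an engineer would, in place of code of your own. Each camera call takes 0.05 s, during which the arm holds its last target.

## Working session

There is one attempt and no reset: what is moved stays moved. The work goes in short steps, each a Python script; the robot and the scene stay as the last script left them, time stands still between calls to the robot, and variables do not carry over. Pictures are saved under pics/ and viewed, and the job is handed in when it is done.

```bash
ls; mkdir -p pics; python3 - <<'E'
from station import robot, fingers, vision, workorder, recognise
import cv2
for n in ["side","top","wrist"]:
    im=vision.grab_frame(n); cv2.imwrite(f"pics/a_{n}.png",im[:,:,::-1])
    c=vision.calibration(n); print(n,c)
print(robot.current_time_s(), robot.current_tool_pos(), robot.current_eef_rot(), robot.tip_reach)
E
```

```text
pics
side {'mtx': array([[381.42217337,   0.        , 321.90951382],
       [  0.        , 381.42217337, 198.37521205],
       [  0.        ,   0.        ,   1.        ]]), 'extrinsics': array([[ 0.98463502, -0.17460965, -0.00231411, -0.54885688],
       [ 0.1282648 ,  0.71417382,  0.68811619, -0.11976124],
       [-0.11849905, -0.67784012,  0.72559683, -0.76600253],
       [ 0.        ,  0.        ,  0.        ,  1.        ]])}
top {'mtx': array([[441.75025021,   0.        , 322.94432171],
       [  0.        , 441.75025021, 200.50364428],
       [  0.        ,   0.        ,   1.        ]]), 'extrinsics': array([[ 0.0207228 , -0.99978323, -0.00201677, -0.00777416],
       [ 0.99730032,  0.02052912,  0.07050263, -0.57409942],
       [-0.07044594, -0.00347234,  0.99750955, -0.95719102],
       [ 0.        ,  0.        ,  0.        ,  1.        ]])}
wrist {'mtx': array([[352.11681883,   0.        , 313.99861867],
       [  0.        , 352.11681883, 199.83908359],
       [  0.        ,   0.        ,   1.        ]]), 'T_tool_cam': array([[ 2.84922206e-04,  9.51508199e-01,  3.07623254e-01,
         7.76583099e-02],
       [ 9.99999778e-01, -4.56238625e-04,  4.84984951e-04,
         1.17276111e-03],
       [ 6.01816767e-04,  3.07623047e-01, -9.51508118e-01,
        -1.25054464e-01],
       [ 0.00000000e+00,  0.00000000e+00,  0.00000000e+00,
         1.00000000e+00]])}
0.15 [0.15224018 0.52795325 0.24743823] [-1.79892218e+02  4.11324559e-03  1.63915682e+02] 0.017
```

View pics/a_side.png

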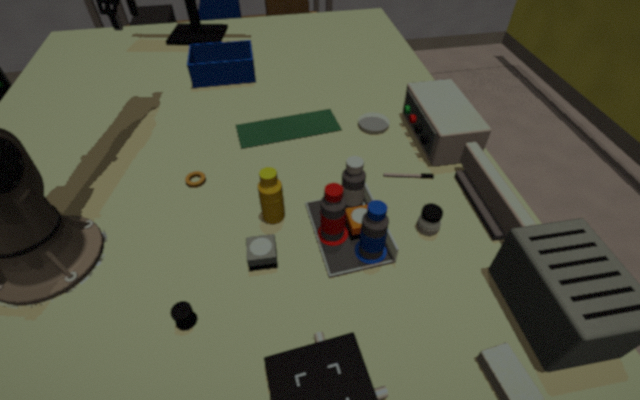

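View pics/a_top.png

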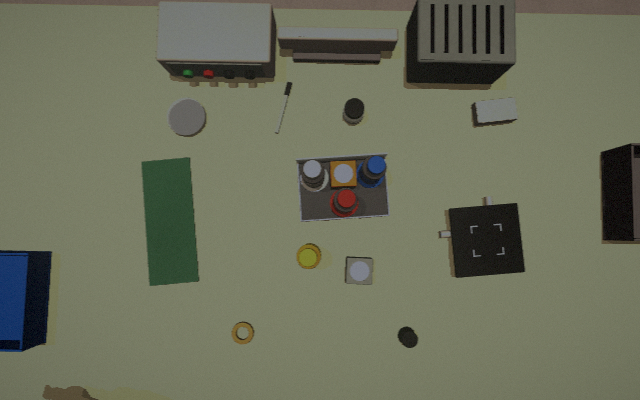

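View pics/a_wrist.png

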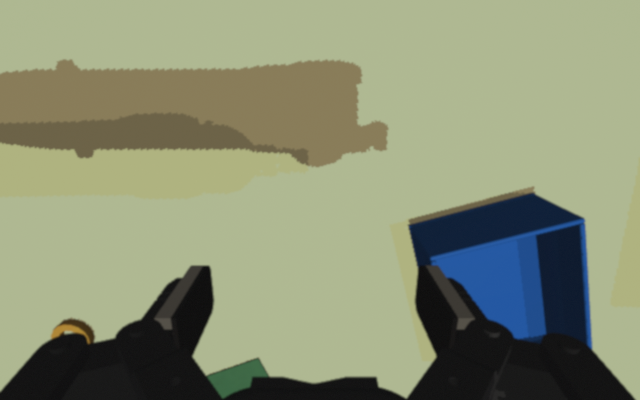

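The top view shows the rack at about (342,187), with white, blue and red caps at (312,168), (376,164) and (346,198), and the orange box at (343,173). The mat is at (170,222) and the stage marks at (487,240). The yellow look-alike (308,257) and grey box (360,270) stay untouched.

```bash
cat > h.py <<'E'
from station import robot, fingers, vision, workorder, recognise
import cv2, numpy as np
from scipy.spatial.transform import Rotation as R
def ray(cam,uv,z,T=None):
    c=vision.calibration(cam); K=c["mtx"]
    if cam=="wrist": M=T@c["T_tool_cam"]
    else: M=np.linalg.inv(c["extrinsics"])
    p=np.linalg.inv(K)@np.array([uv[0],uv[1],1.]); d=M[:3,:3]@np.array([p[0],-p[1],-1.]); o=M[:3,3]
    return o+d*(z-o[2])/d[2]
def proj(cam,P,T=None):
    c=vision.calibration(cam)
    W=np.linalg.inv(T@c["T_tool_cam"]) if cam=="wrist" else c["extrinsics"]
    q=W[:3,:3]@np.array(P)+W[:3,3]; q=c["mtx"]@np.array([q[0],-q[1],-q[2]]); return q[:2]/q[2]
def toolT():
    T=np.eye(4);T[:3,3]=robot.current_tool_pos();T[:3,:3]=R.from_euler('xyz',robot.current_eef_rot(),degrees=True).as_matrix();return T
E
python3 - <<'E'
from h import *
for cam in ["top","side"]:
    im=vision.grab_frame(cam)
    for n,z in [("center_red",.071),("center_blue",.071),("center_white",.071),("orange_box_center",.044),("pad_red",.006),("pad_blue",.006),("pad_white",.006),("mat",.003),("nest",.034),("grey_box_center",.04)]:
        try:r=recognise(n,cam)
        except Exception as e: print(n,e);continue
        for q in r[:3]: print(cam,n,round(q["p"],2),np.round(q["rect"],1),ray(cam,q["rect"][:2],z).round(4))
im=cv2.imread("pics/a_top.png")
cv2.imwrite("pics/b.png",cv2.resize(im[145:230,290:400],None,fx=7,fy=7,interpolation=cv2.INTER_CUBIC))
cv2.imwrite("pics/c.png",cv2.resize(im[195:285,430:540],None,fx=6,fy=6,interpolation=cv2.INTER_CUBIC))
E
```

```text
top center_red 0.57 [344.4 200.6  18.7  23.4] [ 0.5713 -0.0411  0.071 ]
top center_blue 0.59 [373.8 172.4  26.8  30.1] [ 0.6321 -0.102   0.071 ]
top center_white 0.67 [310.4 254.1  23.2  25.5] [0.4583 0.0277 0.071 ]
top center_white 0.66 [313.1 175.2  24.5  25.1] [0.6235 0.0257 0.071 ]
top orange_box_center 0.59 [346.1 202.6  25.8  27.9] [ 0.569 -0.046  0.044]
top pad_red 0.69 [340.4 206.6  28.   21.5] [ 0.5622 -0.0353  0.006 ]
top pad_blue 0.53 [371.8 177.3  24.2  23.7] [ 0.6298 -0.1048  0.006 ]
top pad_white 0.57 [312.1 183.8  32.4  16.1] [0.6123 0.0293 0.006 ]
top pad_white 0.35 [170.4 223.7  58.1 128.9] [0.5161 0.3444 0.006 ]
top mat 0.75 [170.  223.1  58.4 126.5] [0.5174 0.3464 0.003 ]
top grey_box_center 0.81 [356.5 269.9  27.8  25.8] [ 0.4251 -0.071   0.04  ]
side center_red 0.98 [332.  211.9  31.3  57.5] [ 0.5706 -0.0407  0.071 ]
side center_white 0.76 [271.9 197.3  31.   56.2] [0.457  0.0203 0.071 ]
side center_white 0.65 [353.4 184.3  29.   48.3] [0.6303 0.0278 0.071 ]
side orange_box_center 0.92 [354.4 223.3  21.6  29.2] [ 0.6143 -0.0554  0.044 ]
side pad_red 0.51 [334.6 240.4  25.7  16.8] [ 0.573  -0.0624  0.006 ]
side pad_blue 0.47 [369.3 252.5  34.2  21.4] [ 0.6356 -0.1045  0.006 ]
side pad_white 0.28 [357.1 225.6  22.2  26.7] [ 0.628  -0.0323  0.006 ]
side pad_white 0.19 [286.5 129.  104.8  39.4] [0.518  0.3366 0.006 ]
side nest 0.91 [325.4 365.9 124.5  68.3] [ 0.5068 -0.3168  0.034 ]
side grey_box_center 0.6 [261.6 253.8  30.9  36.6] [ 0.4246 -0.0943  0.04  ]
```

View pics/b.png

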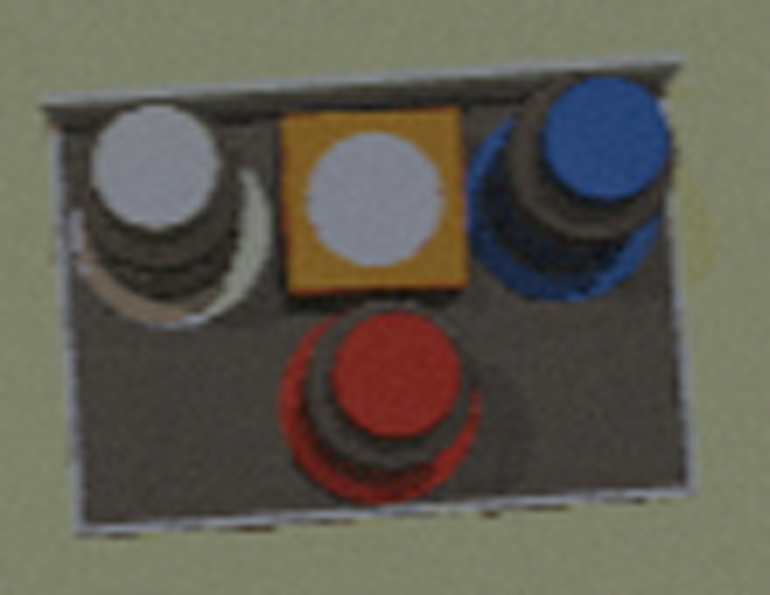

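View pics/c.png

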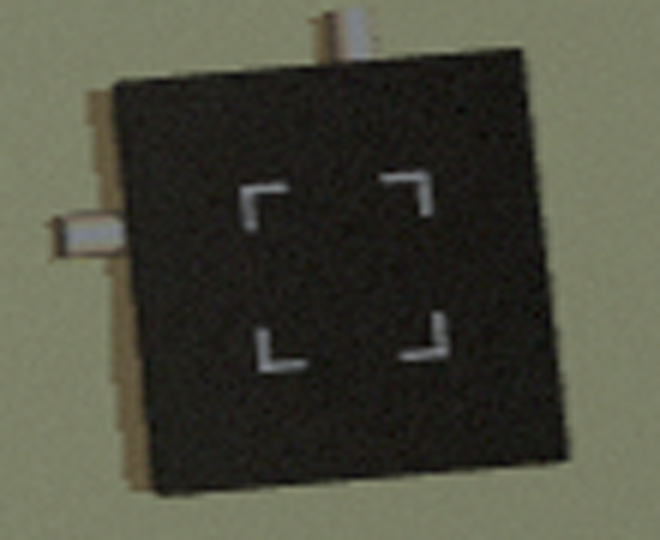

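Zoomed caps are at white (155,166), blue (606,138) and red (397,373). The orange lid is centred at (374,200) and the stage marks at (345,272). I'll convert these to world coordinates and check them against the given geometry.

```bash
python3 - <<'E'
from h import *
f=lambda x,y,s,u0,v0:(u0+(x+.5)/s-.5,v0+(y+.5)/s-.5)
P={}
for n,xy in dict(white=(155,166),blue=(606,138),red=(397,373)).items():
    P[n]=ray("top",f(*xy,7,290,145),.136); print(n,P[n].round(4))
bc=[ray("top",f(*c,7,290,145),.044) for c in [(283,113),(458,106),(467,285),(290,294)]]
b=np.mean(bc,0); print("box",b.round(4),[np.linalg.norm(bc[i]-bc[i-1]).round(4) for i in range(4)])
nc=[ray("top",f(*c,6,430,195),.034) for c in [(241,187),(430,173),(447,354),(261,372)]]
n=np.mean(nc,0);print("nest",n.round(4),[np.linalg.norm(nc[i]-nc[i-1]).round(4) for i in range(4)])
def yawq(c): 
    a=[np.degrees(np.arctan2(*(c[i]-c[i-1])[[1,0]]))%90 for i in range(4)]; return np.round(a,1)
print("yaw",yawq(bc),yawq(nc))
w=P["white"]-P["blue"]; print("wb",np.linalg.norm(w),np.degrees(np.arctan2(w[1],w[0])),"mid",(P["white"]+P["blue"])/2, "red-mid",np.linalg.norm((P["red"]-(P["white"]+P["blue"])/2)))
# mat
im=vision.grab_frame("top").astype(int); m=((im[...,1]-im[...,0]>25)&(im[...,1]>im[...,2]+10)).astype(np.uint8)
m=cv2.morphologyEx(m,cv2.MORPH_OPEN,np.ones((5,5)))
k,l,st,ce=cv2.connectedComponentsWithStats(m); j=1+np.argmax(st[1:,4]); print(st[j],ce[j])
q=cv2.boxPoints(cv2.minAreaRect(np.argwhere(l==j)[:,::-1].astype(np.float32)))
mc=[ray("top",c,.003) for c in q];print(np.round(mc,3),np.mean(mc,0),yawq(mc))
E
```

```text
white [0.6288 0.027  0.136 ]
blue [ 0.6393 -0.0991  0.136 ]
red [ 0.5721 -0.0417  0.136 ]
box [ 0.633  -0.0384  0.044 ] [np.float64(0.0565), np.float64(0.0544), np.float64(0.0559), np.float64(0.0548)]
nest [ 0.4952 -0.3531  0.034 ] [np.float64(0.0668), np.float64(0.0687), np.float64(0.0653), np.float64(0.0674)]
yaw [3.3 3.5 3.7 4.1] [6.  5.4 4.9 6.7]
wb 0.12657428650331276 94.75086053619515 mid [ 0.63404967 -0.03606848  0.136     ] red-mid 0.06223344874776552
[156 184  12  14 105] [160.76190476 190.43809524]
[[0.605 0.382 0.003]
 [0.605 0.357 0.003]
 [0.576 0.356 0.003]
 [0.576 0.381 0.003]] [0.59050278 0.36893424 0.003     ] [2.7 1.2 2.6 1.2]
```

```bash
python3 - <<'E'
from h import *
mc=[ray("top",c,.003) for c in [(142,161),(190,158),(198,281),(150,285)]]
print(np.round(mc,4),np.mean(mc,0).round(4),[np.linalg.norm(mc[i]-mc[i-1]).round(4) for i in range(4)])
for y in [4.2,184.2-360]:
  for p in [(.63,-.04,.25),(.63,-.04,.03),(.639,-.099,.098),(.63,.03,.3),(.6,.345,.095),(.6,.345,.27),(.43,.345,.095),(.43,.345,.27),(.495,-.353,.058),(.495,-.353,.15)]:
    q=robot.inverse_kinematics(p,[180,0,y]); print(y,p,None if q is None else np.round(q))
E
```

```text
[[0.6567 0.4163 0.003 ]
 [0.6658 0.3077 0.003 ]
 [0.3902 0.2783 0.003 ]
 [0.3791 0.3847 0.003 ]] [0.523  0.3467 0.003 ] [np.float64(0.2794), np.float64(0.109), np.float64(0.2772), np.float64(0.107)]
4.2 (0.63, -0.04, 0.25) [-27.  34.  50.  74. -25.  84. -65.]
4.2 (0.63, -0.04, 0.03) [-28.  47.  49.  89. -38.  62. -55.]
4.2 (0.639, -0.099, 0.098) [-22.  43.  49.  83. -34.  69. -54.]
4.2 (0.63, 0.03, 0.3) [-31.  32.  47.  68. -22.  89. -74.]
4.2 (0.6, 0.345, 0.095) [ -51.   44.   35.   74.  -25.   70. -100.]
4.2 (0.6, 0.345, 0.27) [ -49.   39.   37.   58.  -22.   90. -104.]
4.2 (0.43, 0.345, 0.095) [ -65.   28.   33.   99.  -18.   58. -111.]
4.2 (0.43, 0.345, 0.27) [ -65.   19.   34.   85.  -11.   79. -117.]
4.2 (0.495, -0.353, 0.058) [ 10.  38.  35.  92. -24.  58. -33.]
4.2 (0.495, -0.353, 0.15) [  3.  35.  47.  87. -26.  70. -31.]
-175.8 (0.63, -0.04, 0.25) [-24.  32.  43.  73. -21.  83. 112.]
-175.8 (0.63, -0.04, 0.03) [-20.  42.  34.  89. -26.  58. 116.]
-175.8 (0.639, -0.099, 0.098) [-19.  42.  44.  83. -30.  68. 123.]
-175.8 (0.63, 0.03, 0.3) [-25.  29.  35.  68. -16.  88. 101.]
-175.8 (0.6, 0.345, 0.095) [-37.  41.  10.  73.  -7.  67.  68.]
-175.8 (0.6, 0.345, 0.27) [-38.  36.  12.  57.  -7.  88.  67.]
-175.8 (0.43, 0.345, 0.095) [-46.  26.   8.  99.  -4.  56.  57.]
-175.8 (0.43, 0.345, 0.27) [-47.  17.   9.  84.  -3.  78.  56.]
-175.8 (0.495, -0.353, 0.058) [  3.  42.  48.  92. -34.  62. 155.]
-175.8 (0.495, -0.353, 0.15) [ -2.  39.  58.  87. -34.  73. 154.]
```

The mat measures 279 x 108 mm against the stated 280 x 110, and the rack spacings match the spec. Next is a close wrist view of the rack.

```bash
python3 - <<'E'
from h import *
robot.move_to([.60,-.04,.33],[180,0,4.2])
robot.pause(.3)
T=toolT(); np.save("Tw.npy",T)
im=vision.grab_frame("wrist"); cv2.imwrite("pics/d.png",im[:,:,::-1])
print(robot.current_time_s(),robot.current_tool_pos(),robot.current_joint_positions(),robot.current_contact_force())
for n,P in dict(w=[.6288,.027,.136],b=[.6393,-.0991,.136],r=[.5721,-.0417,.136],box=[.633,-.0384,.044]).items(): print(n,proj("wrist",P,T).round(1))
for n,z in [("center_red",.136),("center_blue",.136),("center_white",.136),("orange_box_center",.044)]:
    for q in recognise(n,"wrist")[:2]: print(n,q["p"],np.round(q["rect"],1))
E
```

```text
4.225 [ 0.60001659 -0.03978475  0.32997322] [-29.31702493  28.73707325  52.77947967  69.77525872 -22.52471264
  91.73358986 -66.71569748] [ 0.20437049 -0.02478372 -0.09692684]
w [243.3 140.3]
b [383.6 139. ]
r [314.5 204.9]
box [315.5 129.1]
center_red 0.9 [315.  186.3  47.7  65.6]
center_blue 0.79 [377.9 129.8  59.8  55.1]
center_white 0.83 [254.4 129.8  60.5  51.4]
center_white 0.72 [539.8 237.8 148.7 125.3]
orange_box_center 0.58 [315.3 125.2  52.8  52.3]
orange_box_center 0.47 [333.6 280.4  45.6  50.5]
```

View pics/d.png

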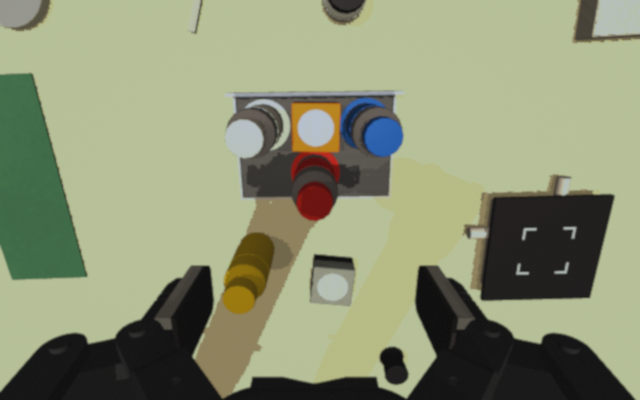

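```bash
python3 - <<'E'
import cv2
im=cv2.imread("pics/d.png")
cv2.imwrite("pics/e.png",cv2.resize(im[85:225,215:415],None,fx=4,fy=4,interpolation=cv2.INTER_CUBIC))
cv2.imwrite("pics/f.png",cv2.resize(im[215:285,505:590],None,fx=8,fy=8,interpolation=cv2.INTER_CUBIC))
E
```

```text
(no output)
```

View pics/e.png

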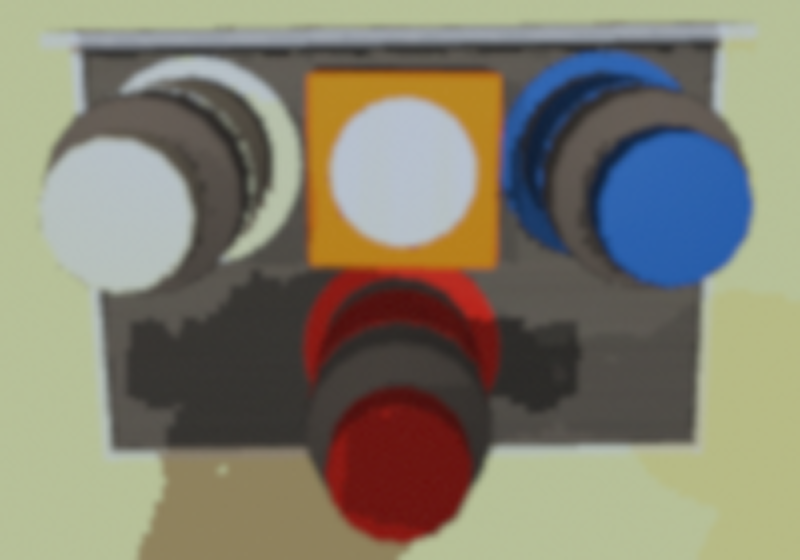

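View pics/f.png

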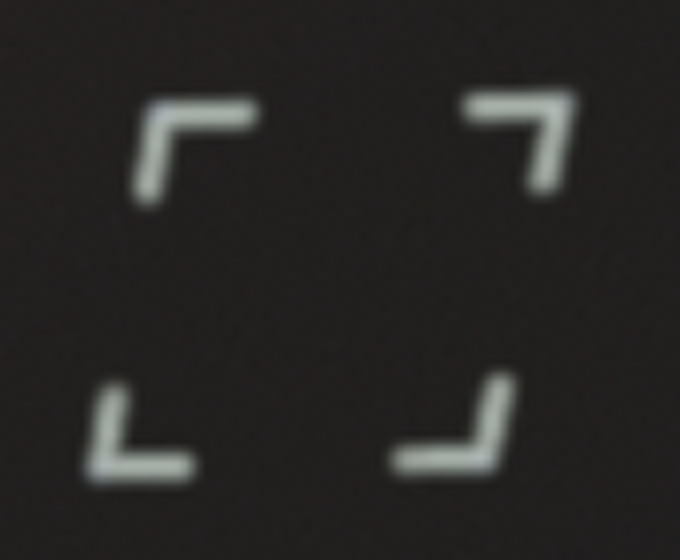

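```bash
python3 - <<'E'
from h import *
T=np.load("Tw.npy")
f=lambda x,y,s,u0,v0:(u0+(x+.5)/s-.5,v0+(y+.5)/s-.5)
for n,xy in dict(white=(118,214),blue=(674,208),red=(399,464)).items(): print(n,ray("wrist",f(*xy,4,215,85),.136,T).round(4))
def rep(n,cs):
    b=np.mean(cs,0); a=[np.degrees(np.arctan2(*(cs[i]-cs[i-1])[[1,0]]))%90 for i in range(4)]
    print(n,b.round(4),[np.linalg.norm(cs[i]-cs[i-1]).round(4) for i in range(4)],np.round(a,1))
rep("box",[ray("wrist",f(*c,4,215,85),.044,T) for c in [(307,71),(502,71),(498,268),(309,268)]])
rep("nest",[ray("wrist",f(*c,8,505,215),.034,T) for c in [(148,99),(577,92),(495,472),(87,482)]])
E
```

```text
white [0.6308 0.0263 0.136 ]
blue [ 0.6414 -0.0984  0.136 ]
red [ 0.5764 -0.0412  0.136 ]
box [ 0.6348 -0.0384  0.044 ] [np.float64(0.0558), np.float64(0.0549), np.float64(0.0558), np.float64(0.0555)] [3.7 4.3 4.4 4.3]
nest [ 0.4962 -0.3528  0.034 ] [np.float64(0.0697), np.float64(0.0689), np.float64(0.069), np.float64(0.0685)] [6.3 5.3 5.9 5.8]
```

The top and wrist cameras agree to 2–4 mm, and the sizes match. I'll start with the red bottle.

```bash
cat >> h.py <<'E'
YAW=4.3
HOME=dict(red=(.5742,-.0416),white=(.6298,.0258),blue=(.6398,-.0997))
_m=np.array([.523,.3467]); _d=np.array([np.cos(np.radians(6.2)),np.sin(np.radians(6.2))])
PARK={k:tuple(_m+s*_d) for k,s in dict(red=-.085,white=0.,blue=.085).items()}
O=[180,0,YAW]
ZU=.275
def carry(a,za,b,zb,force=50):
    """grip bottle/box at a (TCP za), set down at b (TCP zb); assumes gripper open"""
    robot.line_to([*a,ZU],O,velocity=.35)
    robot.line_to([*a,za],O,velocity=.2)
    fingers.gripper_to(0.0,force); g=robot.current_finger_gap()
    robot.line_to([*a,za+.04],O,velocity=.1)
    robot.line_to([*a,ZU],O,velocity=.25)
    g2=robot.current_finger_gap()
    robot.line_to([*b,ZU],O,velocity=.3)
    robot.line_to([*b,zb+.03],O,velocity=.25)
    hit=robot.line_to([*b,zb],O,velocity=.05,f_stop=6)
    robot.pause(.15)
    p=robot.current_tool_pos()
    fingers.gripper_to(1.0)
    robot.pause(.1)
    robot.line_to([*b,zb+.05],O,velocity=.15)
    robot.line_to([*b,ZU],O,velocity=.3)
    print("gaps",g,g2,"hit",hit,p.round(4) if hasattr(p,'round') else p,"t",robot.current_time_s())
E
python3 - <<'E'
from h import *
print(PARK)
carry(HOME["red"],.098,PARK["red"],.0955)
im=vision.grab_frame("top"); cv2.imwrite("pics/g.png",im[:,:,::-1])
E
```

```text
{'red': (np.float64(0.4384971680623532), np.float64(0.3375200547649881)), 'white': (np.float64(0.523), np.float64(0.3467)), 'blue': (np.float64(0.6075028319376469), np.float64(0.35587994523501193))}
gaps 0.5623419078509593 0.5659082440574162 hit True [0.4376 0.3373 0.0962] t 12.0583
```

View pics/g.png

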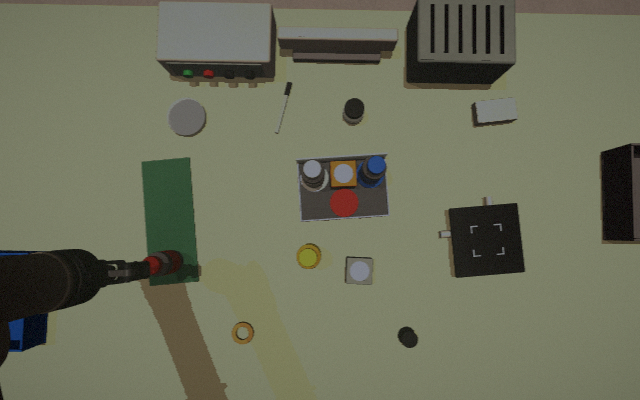

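The red bottle stands on the mat and its bare pad shows at (344,203). White and blue next.

```bash
python3 - <<'E'
from h import *
carry(HOME["white"],.098,PARK["white"],.0955)
carry(HOME["blue"],.098,PARK["blue"],.0955)
robot.line_to([.56,.0,.33],O,velocity=.3)
robot.pause(.2); T=toolT(); np.save("Tw2.npy",T)
im=vision.grab_frame("wrist"); cv2.imwrite("pics/h.png",im[:,:,::-1])
im=vision.grab_frame("top"); cv2.imwrite("pics/i.png",im[:,:,::-1])
E
```

```text
gaps 0.5598121634774632 0.557859889672419 hit True [0.5221 0.3467 0.0964] t 20.3833
gaps 0.5603989547708271 0.5656916199248831 hit True [0.6067 0.3559 0.0966] t 29.35
```

View pics/h.png

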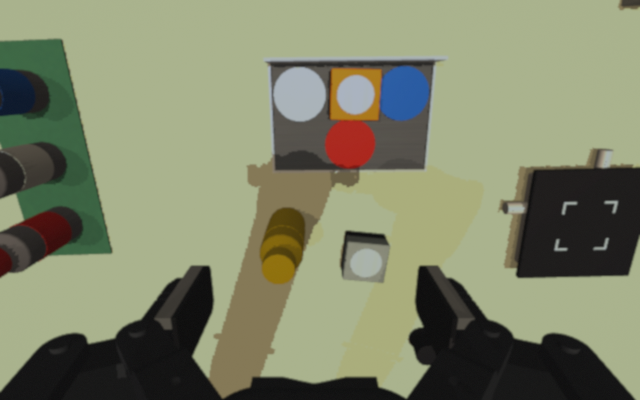

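View pics/i.png

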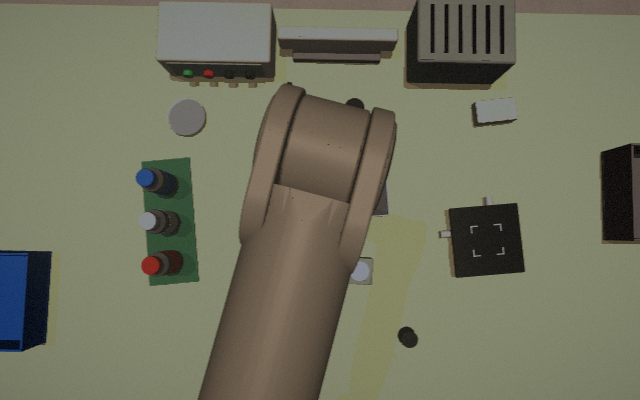

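All three bottles stand upright on the mat, and the pads and box are in full view. I'll measure the pads, box and marks in the wrist picture.

```bash
python3 - <<'E'
from h import *
T=np.load("Tw2.npy"); bgr=cv2.imread("pics/h.png"); hsv=cv2.cvtColor(bgr,cv2.COLOR_BGR2HSV)
roi=np.zeros(bgr.shape[:2],np.uint8); roi[62:170,268:434]=255
def blob(m,n,z,area=800):
    m=cv2.bitwise_and(m,roi); k,l,st,ce=cv2.connectedComponentsWithStats(m)
    for j in range(1,k):
        if st[j,4]>area:
            r=cv2.minAreaRect(np.argwhere(l==j)[:,::-1].astype(np.float32))
            print(n,st[j],ce[j].round(1),ray("wrist",ce[j],z,T).round(4)," minrect",np.round(r[0],1),np.round(r[1],1),round(r[2],1),ray("wrist",r[0],z,T).round(4))
blob(cv2.inRange(hsv,(100,120,80),(130,255,255)),"blue",.006)
blob(cv2.inRange(hsv,(0,170,120),(6,255,255)),"red",.006)
blob(cv2.inRange(hsv,(0,0,160),(180,50,255)),"white",.006)
blob(cv2.inRange(hsv,(10,120,100),(25,255,255)),"orange",.044,300)
cv2.imwrite("pics/j.png",cv2.resize(bgr[50:180,260:445],None,fx=4,fy=4,interpolation=cv2.INTER_CUBIC))
cv2.imwrite("pics/k.png",cv2.resize(bgr[190:260,545:630],None,fx=8,fy=8,interpolation=cv2.INTER_CUBIC))
E
```

```text
blue [ 381   66   48   55 2148] [403.5  92.8] [ 0.6406 -0.101   0.006 ]  minrect [404.5  93. ] [54. 47.] 90.0 [ 0.6404 -0.1022  0.006 ]
red [ 325  121   50   47 1883] [349.6 143.6] [ 0.5739 -0.0423  0.006 ]  minrect [349.5 144. ] [46. 49.] 90.0 [ 0.5734 -0.0422  0.006 ]
white [ 274   68   51   53 2152] [299.1  93.8] [0.6295 0.0257 0.006 ]  minrect [299.  94.] [52. 50.] 90.0 [0.6292 0.0259 0.006 ]
white [ 337   75   38   39 1145] [355.1  94.2] [ 0.6344 -0.0424  0.006 ]  minrect [355.  94.] [36.8 38.2] 45.0 [ 0.6346 -0.0422  0.006 ]
orange [ 330   68   52   53 1384] [354.5  93.3] [ 0.6357 -0.0372  0.044 ]  minrect [355.5  94. ] [51. 52.] -0.0 [ 0.6351 -0.0385  0.044 ]
```

View pics/j.png

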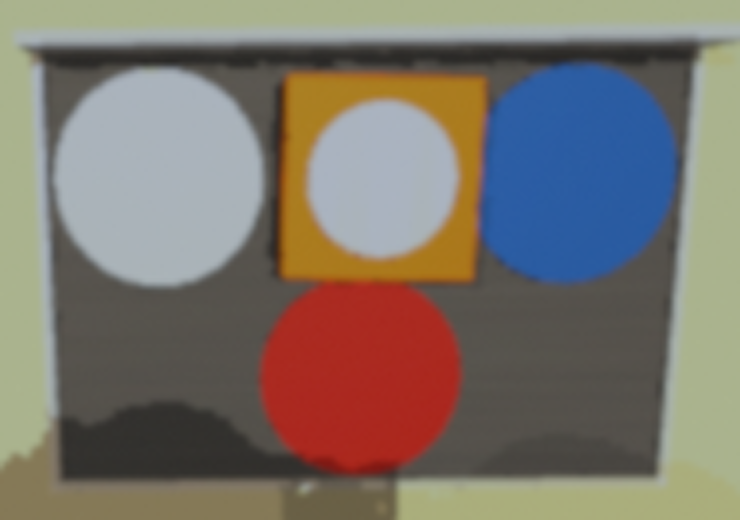

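Pad centres match the commanded home positions to about 1 mm. Now the box goes to the stage.

```bash
python3 - <<'E'
from h import *
a=(.6346,-.0385); b=(.4958,-.353); ON=[180,0,5.8]
robot.line_to([*a,.2],O,velocity=.3)
print(robot.line_to([*a,.026],O,velocity=.12,f_stop=12))
fingers.gripper_to(0.0,40); print(robot.current_finger_gap(),robot.current_tool_pos())
robot.line_to([*a,.06],O,velocity=.1); robot.line_to([*a,.18],O,velocity=.2)
print(robot.current_finger_gap())
robot.line_to([*b,.18],ON,velocity=.25)
robot.line_to([*b,.09],ON,velocity=.2)
print(robot.line_to([*b,.0562],ON,velocity=.04,f_stop=6),robot.current_tool_pos())
robot.pause(.15); fingers.gripper_to(1.0); robot.pause(.1)
robot.line_to([*b,.11],ON,velocity=.12); 
robot.line_to([.46,-.34,.26],ON,velocity=.25)
robot.pause(.2);T=toolT(); np.save("Tw3.npy",T)
im=vision.grab_frame("wrist"); cv2.imwrite("pics/l.png",im[:,:,::-1])
im=vision.grab_frame("side"); cv2.imwrite("pics/m.png",im[:,:,::-1])
print(robot.current_time_s())
E
```

```text
False
0.6520561086508121 [ 0.63514513 -0.03862678  0.02668198]
0.6480201317632627
True [ 0.49535046 -0.35254766  0.05666396]
40.1417
```

View pics/l.png

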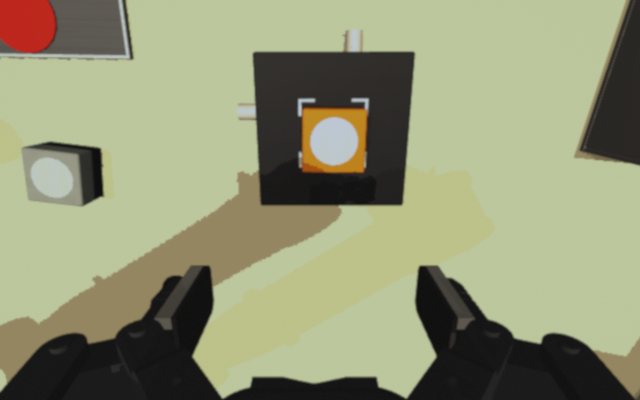

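View pics/m.png

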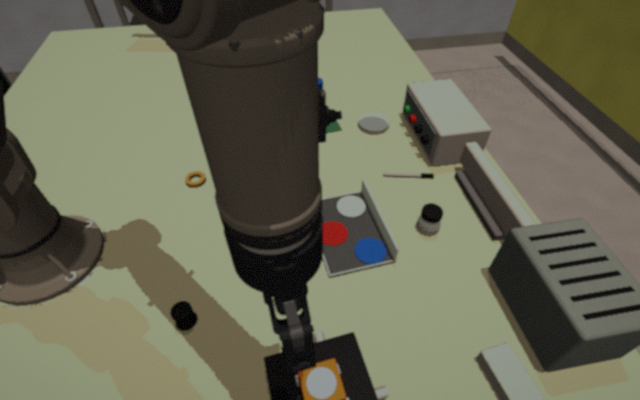

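```bash
python3 - <<'E'
from h import *
T=np.load("Tw3.npy"); bgr=cv2.imread("pics/l.png"); v=bgr.copy()
for h,z,col in [(.028,.074,(255,0,0)),(.032+.003,.034,(0,0,255))]:
    c,s=np.cos(np.radians(5.8)),np.sin(np.radians(5.8))
    q=[proj("wrist",[.4957+c*a*h-s*b*h,-.353+s*a*h+c*b*h,z],T) for a,b in [(1,1),(1,-1),(-1,-1),(-1,1)]]
    print(z,np.round(q,1))
cv2.imwrite("pics/n.png",cv2.resize(v[85:190,285:385],None,fx=5.5,fy=5.5,interpolation=cv2.INTER_CUBIC))
hsv=cv2.cvtColor(bgr,cv2.COLOR_BGR2HSV); m=cv2.inRange(hsv,(8,120,80),(25,255,255)); m[:,:250]=0;m[:,420:]=0
m[200:]=0
r=cv2.minAreaRect(np.argwhere(m>0)[:,::-1].astype(np.float32)); print(r,ray("wrist",r[0],.074,T))
E
```

```text
0.074 [[302.6 107.5]
 [368.6 107.5]
 [365.5 171.8]
 [303.2 171.7]]
0.034 [[296.6  97.3]
 [370.2  97.3]
 [366.7 169.3]
 [297.6 169.2]]
((334.0, 139.5), (65.0, 66.0), 90.0) [ 0.49651443 -0.35204345  0.074     ]
```

View pics/n.png

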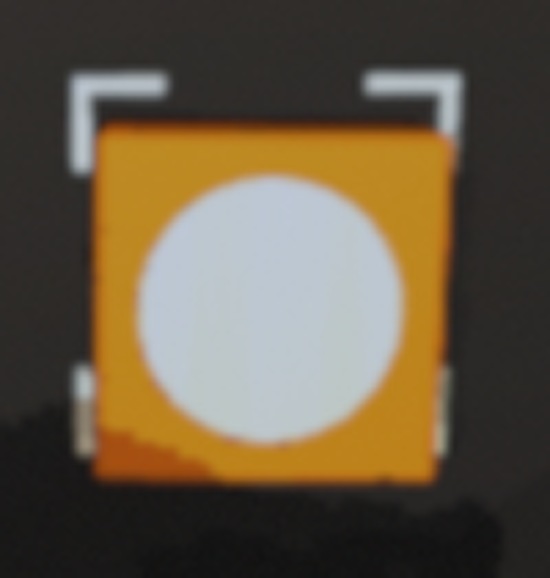

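The box sits within about 2 mm of the marked centre and square to the marks, so the bottles can go home.

```bash
python3 - <<'E'
from h import *
robot.line_to([.5,0,.3],O,velocity=.3)
carry((.6068,.3559),.096,HOME["blue"],.0985)
carry((.5222,.3467),.096,HOME["white"],.0985)
carry((.4377,.3374),.096,HOME["red"],.0985)
robot.line_to([.57,-.04,.34],O,velocity=.3)
robot.pause(.2);T=toolT(); np.save("Tw4.npy",T)
im=vision.grab_frame("wrist"); cv2.imwrite("pics/o.png",im[:,:,::-1])
robot.line_to([.42,.3,.34],O,velocity=.3); robot.pause(.2)
im=vision.grab_frame("top"); cv2.imwrite("pics/p.png",im[:,:,::-1])
cv2.imwrite("pics/q.png",cv2.resize(im[145:230,290:400,::-1],None,fx=7,fy=7,interpolation=cv2.INTER_CUBIC))
im=vision.grab_frame("side"); cv2.imwrite("pics/r.png",im[:,:,::-1])
print(robot.current_time_s())
E
```

```text
gaps 0.5618653171963258 0.55710130492042 hit True [ 0.6392 -0.0995  0.1006] t 50.1167
gaps 0.5574679373100275 0.5640279651661891 hit True [0.6291 0.026  0.1003] t 58.6583
gaps 0.5561207445234634 0.5599690536743035 hit True [ 0.5736 -0.0414  0.1002] t 67.1417
69.45
```

View pics/o.png

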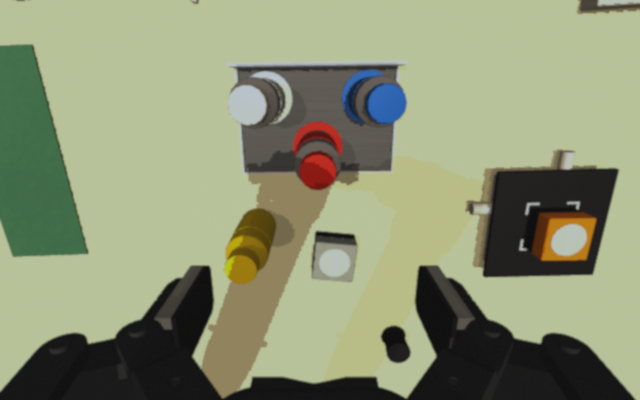

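View pics/q.png

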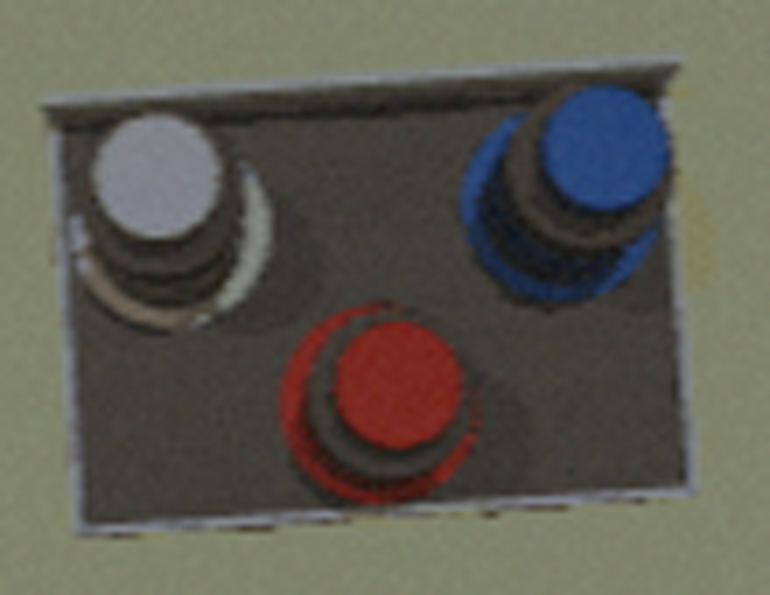

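View pics/r.png

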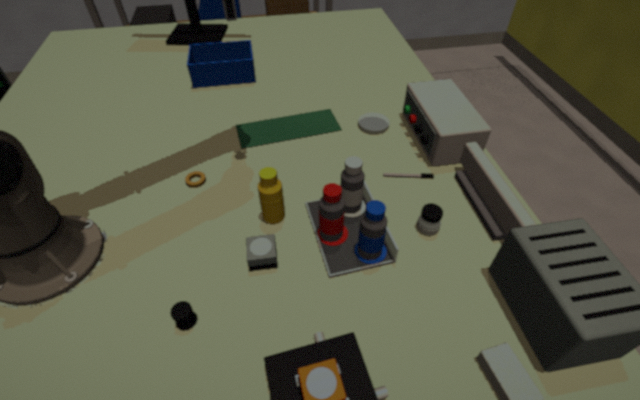

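```bash
python3 - <<'E'
from h import *
T=np.load("Tw4.npy"); f=lambda x,y:(290+(x+.5)/7-.5,145+(y+.5)/7-.5)
pads=dict(white=(.6295,.0257),blue=(.6400,-.1015),red=(.5737,-.0423))
for n,w,t in [("white",(248.5,105),(157,176)),("blue",(386,103.5),(605,148)),("red",(318.5,171),(398,384))]:
    a=ray("wrist",w,.136,T)[:2]; b=ray("top",f(*t),.136)[:2]
    print(n,a.round(4),b.round(4),"off mm",((a-pads[n])*1e3).round(1),((b-pads[n])*1e3).round(1))
E
```

```text
white [0.6276 0.0246] [0.626  0.0264] off mm [-1.9 -1.1] [-3.5  0.7]
blue [ 0.6381 -0.0981] [ 0.6365 -0.0989] off mm [-1.9  3.4] [-3.5  2.6]
red [ 0.5719 -0.0428] [ 0.569  -0.0421] off mm [-1.8 -0.5] [-4.7  0.2]
```

All three bottles are within 5 mm of their pad centres (tolerance 12 mm), upright and clear of the gripper, so I'm handing in.

```bash
python3 - <<'E'
from h import *
workorder.close_job(); print(robot.current_time_s())
E
```

```text
the job is handed in; nothing more can be done
the job is handed in; nothing more can be done
```

The job is done and handed in. I stood the red, white and blue bottles on the mat, set the orange box in the stage marks, then put each bottle back on its own pad. The last clock reading before hand-in was 69.5 s, against the 128 s limit.

- **Bottles:** all three stand upright. The wrist camera puts them 2–4 mm from their pad centres and the top camera 3.5–5 mm, against a limit of 12 mm. Both cameras show a shift of about 2–3 mm towards the robot compared with the start.
- **Orange box:** it measured about 1–2 mm from the marked centre, and square to the marks. I did not measure it again after returning the bottles, but it looked in place in the final side view.
- **Left alone:** the grey box and the yellow look-alike bottle appear unmoved in the final pictures.

No check failed. The only disagreement was the 1–3 mm difference between the two cameras.

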